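Nest the drained glasses on the coaster and cover them

ROBOT

A 7-joint arm with a two-finger parallel gripper is mounted at the origin on the work surface. World frame = base frame: x ahead of the robot, y to its left, z up, the work surface at z = 0. Lengths are in m, angles in rad, forces in N, time in s.
With the tool pointing down it reaches from about 0.425 to 0.925 m from the base axis. Payload 6.8 kg.
Tool frame: the origin (TCP) lies midway between the tips of the shut fingers; the grasp point (between the pads) lies 19 mm behind it; y points along the fingers, z is the direction in which the jaws open and shut, and the axes are right-handed (so a half turn about y gives the same grasp; the last joint's range is limited). The gripper opens to 85 mm and grips with 20 to 120 N. Pads are 22 mm wide; open, the fingers measure 114 mm over their backs; the gripper's body (76 mm by 85 mm) begins 54 mm behind the grasp point. The pads swing forward as they close: fully open they stand 13 mm farther back than shut.
Start: joints at [-1.321, 0.477, 0.022, 1.555, -0.011, 1.109, -0.083], TCP at [0.236, 0.632, 0.231] pointing down, gripper open.
Joint ranges: [-2.96, 2.96], [-0.34, 2.1], [-1.41, 1.46], [0.24, 2.44], [-1.37, 4.51], [0.17, 1.92], [-2.96, 2.96]. Speed limits (rad/s): [2.39, 2.39, 3.14, 3.14, 3.14, 3.14, 3.14].

INTERFACE

Orientations are given as a unit quaternion [w, x, y, z].
In Python, from station import bot gives the robot as it stands. The module is installed in compiled form; this text tells all that it offers.
- The arm moves only by the shell command python3 -m crank 'ROWS' [FORCE]. ROWS is JSON, a list of rows, each an object with "linear": the shift along the tool's x, y, z in m, a list of three; "dr": the turn, a rotation vector about the tool's x, y, z in degrees, a list of three; "hand": the gripper command: -1 is shut, 1 is fully open, values between are in proportion. A call has 1 to 10 rows; each row is the pose to reach, as a shift and turn from the pose commanded when the call began, along the tool's axes at that moment; what a row does not reach only later rows make up. A row lasts 1/12 s, in which the tool goes at most 41.7 mm and 7.16 degrees, less where a joint would pass 70% of its speed; a pose out of reach is approached as far as the arm can. A call with a gripper value outside its range is refused whole. The fingers move at their own pace and stop on an object; FORCE is the grip in N (left out, the last holds). Time passes only in rows, so rows that repeat a pose let the fingers close. It gives the time, the measured TCP pose, the force and the opening at its end, in the units of the state.
- bot.get_obs(): the state, without advancing time (a new reading comes with each control period).
- bot.read_camera(name): name is "scene" or "top" or "wrist"; returns the picture (420x560x3 uint8, blue, green, red); there is no depth.
- bot.camera_params(name): a dict with "K" (3x3 intrinsics, pixels), "k1" (the pictures are not rectified: a ray, as slopes to the right and down, at radius r is drawn at 1 + k1 r^2 times it, then the intrinsics apply), "R" (3x3) and "t" (3): a world point X has camera coordinates R X + t; the wrist camera has in their place "hand_eye" (4x4, takes a point from camera to tool coordinates, whose origin is the TCP and whose axes are the tool frame's). Camera axes: x right, y down, z forward; pixel columns grow to the right and rows downward; lengths in m; the calibration is good to about 2 mm. A picture is of the moment at which its call begins: read the wrist's pose just before it. camera_params takes no time and is no camera call.
- bot.hand_in(): hands the job in, once; it reports no verdict.
Trained networks look in the newest picture that a camera, given by its name, has taken for a name from the list of things; names that differ only in an ending like _2 or _b are one class to them, and where a whole thing is asked for, a point or a joint stands for the part that bears it (a point fixed in the world has none). Each returns a list of dicts, best first, with "score" (0 to 1); they miss things now and then, are a little off and sometimes report something else, mostly with a low value. They report only what shows in the picture. A call takes as long as a camera call.
- bot.search_frame(camera, target): "extent" ([left, top, right, bottom] in pixels, round what is visible of it).
- bot.cut_out(camera, target): "pixels" (420x560 bool, what is visible of it) and "extent" ([left, top, right, bottom] in pixels, round what is visible of it).
- bot.place_of(camera, target): "xy" ([column, row] in pixels: a listed point, or the origin of a listed thing).
The state is a dict: "t": time; "q": joint angles; "joint_vel": joint speeds; "joint_torque": joint torques, N m; "eef_pos": TCP position; "tool_rot": TCP orientation; "contact_force": force on the tool from outside, world axes, zero at the start; "torque": the same for the moment, N m; "gripper_width": opening from 0.0 (shut) to 1.0 (fully open).
Only numpy, scipy, OpenCV 4.12 (cv2) and the standard library are available. Lean on these libraries where they do the work, as an engineer would, in place of code of your own. Each camera call takes 0.05 s, during which the arm holds its last target. There are 200 camera calls.

TASK

Put the drained glasses away as one upright nest on the middle of the round cork coaster: first the wide glass, then the middle one fully down inside it, then the slim one fully down inside that, and last the small steel lid, level on the slim glass with its plug in the mouth. Lower each piece gently all the way before you let go of it, with no dropping or ramming, and leave the sugar bowl and the canister where they stand.

Things in the scene. Friction and masses are not known exactly. Their poses are not given: they have to be found in the camera images.
- glass_wide: Clear, round, straight-sided, open-topped drinking glass with a thick bottom, standing upright in the yellow tray; the widest and lowest: 68 mm outside diameter, 62 mm inside, 45 mm high, inner floor 12 mm above its underside, about 0.17 kg. Origin: centre of the underside; z up.
- glass_mid: Clear, round, straight-sided, open-topped drinking glass with a thick bottom, standing upright in the yellow tray; the middle one: 52 mm outside diameter, 46 mm inside, 65 mm high, inner floor 12 mm above its underside, about 0.14 kg. Standing in the wide glass its rim is 32 mm above the wide glass's rim. Origin: centre of the underside; z up.
- glass_slim: Clear, round, straight-sided, open-topped drinking glass with a thick bottom, standing upright in the yellow tray; the narrowest and tallest: 36 mm outside diameter, 30 mm inside, 85 mm high, inner floor 12 mm above its underside, about 0.10 kg. Standing in the middle glass its rim is 32 mm above the middle glass's rim. Origin: centre of the underside; z up.
- lid: Small round steel pan lid, about 0.09 kg, lying knob up on the wooden board: disc of 72 mm diameter, from 6 to 12 mm above its underside; beneath it a central plug of 22 mm diameter and 6 mm height that drops into the slim glass's mouth; on top an upright black cylindrical knob of 18 mm diameter, from 12 to 42 mm above the underside. Origin: centre of the plug's underside; z up along the knob.
- trivet: Round cork coaster, 90 mm diameter, 8 mm thick, fixed on the wooden board. Origin: centre of its underside (its upper face is 8 mm higher).
- square_mat: Square cork coaster, 85 by 85 by 8 mm, fixed on the wooden board; not used. Origin: centre of its underside.
- sugar_bowl: White ceramic sugar bowl with its lid, loose, 72 mm diameter, 78 mm high, standing in the yellow tray; a bystander. Origin: centre of its underside.
- canister: White plastic canister with a grey ribbed twist cap, loose, about 75 mm diameter, 82 mm high, on the wooden board; a bystander. Origin: centre of its underside.
- dish_tray: Yellow plastic dish tray, fixed, 250 mm along its x by 330 mm along its y, rim 18 mm high, inner floor 5 mm above the counter; it holds the three glasses and the sugar bowl, in two columns about 160 mm apart along its y and two rows about 110 mm apart along its x. Turned at most 0.12 rad from the world axes. Origin: centre of its underside.
- board: Pale wooden board, fixed, 250 mm along its x by 330 mm along its y, 12 mm thick, beside the tray (to its left or right); it carries the round and the square coaster, the lid and the canister, in two columns about 160 mm apart along its y and two rows about 120 mm apart along its x. Turned at most 0.12 rad from the world axes. Origin: centre of its underside.

How it is judged:
On the way, in this order (a step that is already met when the one before it is completed fails the run):
1. the wide glass is lowered, still held, to within 10 mm of where it is to rest (horizontal distance between glass_wide and trivet below 0.013 m and z of glass_wide in the frame of trivet between 0.003 and 0.018 m and contact force between the fingers and glass_wide above 0.5 N), for 0.04 s.
2. the wide glass stands upright on the middle of the round coaster, let go (horizontal distance between glass_wide and trivet below 0.012 m and z of glass_wide in the frame of trivet between 0.004 and 0.012 m and angle between glass_wide's own z axis and vertical below 0.1 rad and linear speed of glass_wide below 0.03 m/s and contact force between the fingers and glass_wide below 0.3 N), for 0.2 s.
3. the middle glass is lowered, still held, to within 10 mm of where it is to rest (horizontal distance between glass_mid and glass_wide below 0.013 m and z of glass_mid in the frame of glass_wide between 0.007 and 0.022 m and contact force between the fingers and glass_mid above 0.5 N), for 0.04 s.
4. the middle glass stands on the floor of the wide glass, let go (horizontal distance between glass_mid and glass_wide below 0.009 m and z of glass_mid in the frame of glass_wide between 0.008 and 0.016 m and angle between each of glass_mid, glass_wide's own z axis and vertical below 0.1 rad and linear speed of glass_mid below 0.03 m/s and contact force between the fingers and glass_mid below 0.3 N and horizontal distance between glass_wide and trivet below 0.012 m and z of glass_wide in the frame of trivet between 0.004 and 0.012 m), for 0.2 s.
5. the slim glass is lowered, still held, to within 10 mm of where it is to rest (horizontal distance between glass_slim and glass_mid below 0.013 m and z of glass_slim in the frame of glass_mid between 0.007 and 0.022 m and contact force between the fingers and glass_slim above 0.5 N), for 0.04 s.
6. the slim glass stands on the floor of the middle glass, let go (horizontal distance between glass_slim and glass_mid below 0.009 m and z of glass_slim in the frame of glass_mid between 0.008 and 0.016 m and angle between each of glass_slim, glass_mid, glass_wide's own z axis and vertical below 0.1 rad and linear speed of glass_slim below 0.03 m/s and contact force between the fingers and glass_slim below 0.3 N and horizontal distance between glass_mid and glass_wide below 0.009 m and z of glass_mid in the frame of glass_wide between 0.008 and 0.016 m and horizontal distance between glass_wide and trivet below 0.012 m and z of glass_wide in the frame of trivet between 0.004 and 0.012 m), for 0.2 s.
7. the lid is lowered, still held, to within 10 mm of where it is to rest (horizontal distance between lid and glass_slim below 0.013 m and z of lid in the frame of glass_slim between 0.074 and 0.089 m and contact force between the fingers and lid above 0.5 N), for 0.04 s.
8. the lid lies level on the slim glass, its plug in the mouth, let go (horizontal distance between lid and glass_slim below 0.009 m and z of lid in the frame of glass_slim between 0.075 and 0.083 m and angle between each of lid, glass_slim, glass_mid, glass_wide's own z axis and vertical below 0.1 rad and linear speed of lid below 0.03 m/s and contact force between the fingers and lid below 0.3 N and horizontal distance between glass_slim and glass_mid below 0.009 m and z of glass_slim in the frame of glass_mid between 0.008 and 0.016 m and horizontal distance between glass_mid and glass_wide below 0.009 m and z of glass_mid in the frame of glass_wide between 0.008 and 0.016 m and horizontal distance between glass_wide and trivet below 0.012 m and z of glass_wide in the frame of trivet between 0.004 and 0.012 m), for 0.2 s.
At the end, for the whole second after the job is handed in: Wide glass within 12 mm of the round coaster's middle; middle glass on its floor, slim glass on the middle one's floor, lid on the slim glass's rim (each within 4 mm in height, 9 mm off centre); all within 0.1 rad of upright, at rest and let go (all of step 8 and linear speed of each of glass_wide, glass_mid, glass_slim below 0.03 m/s and contact force between the fingers and glass_wide below 0.3 N and contact force between the fingers and glass_mid below 0.3 N and contact force between the fingers and glass_slim below 0.3 N); the robot touches nothing.
It fails at once if sugar bowl shoved more than 25 mm or tipped over (distance of sugar_bowl from where it was at the start of the episode above 0.025 m or angle between sugar_bowl's own z axis and vertical above 0.4 rad).
It fails at once if canister shoved more than 25 mm or tipped over (distance of canister from where it was at the start of the episode above 0.025 m or angle between canister's own z axis and vertical above 0.4 rad).
It fails at once if a piece rammed: more than 100 N between it and what it is set on (contact force between glass_wide and trivet above 100 N or contact force between glass_mid and glass_wide above 100 N or contact force between glass_slim and glass_mid above 100 N or contact force between lid and glass_slim above 100 N).
It also fails if it takes over 120 s, if anything falls off the work surface, if the arm or the gripper's body presses on something with over 40 N, if the wrist force passes 120 N, or if a joint passes its speed limit or range.

## Working session

There is one attempt and no reset: what is moved stays moved. The work goes in short steps, Python scripts to look and compute and a shell command to move; the robot and the scene stay as the last step left them, time stands still between calls to the robot, and variables do not carry over. Pictures are saved under pics/ and viewed, about 12 in all and at most 16, crops included, and the job is handed in when it is done.

```bash
mkdir -p pics; cat > h.py <<'E'
import numpy as np, cv2
from scipy.spatial.transform import Rotation as Rn
from station import bot
def cam(name, obs=None):
    p=bot.camera_params(name); K=np.array(p["K"]); k1=p["k1"]
    if name=="wrist":
        o=obs or bot.get_obs(); w,x,y,z=o["tool_rot"]
        T=np.eye(4); T[:3,:3]=Rn.from_quat([x,y,z,w]).as_matrix(); T[:3,3]=o["eef_pos"]
        C=T@np.array(p["hand_eye"]); R=C[:3,:3].T; t=-R@C[:3,3]
    else: R=np.array(p["R"]); t=np.array(p["t"])
    return K,k1,R,t
def ray(c,uv):
    K,k1,R,t=c
    d=(np.linalg.inv(K)@[uv[0],uv[1],1])[:2]; s=d.copy()
    for _ in range(20): s=d/(1+k1*(s@s))
    return -R.T@t, R.T@np.array([s[0],s[1],1])
def onz(c,uv,z):
    o,d=ray(c,uv); return (o+d*(z-o[2])/d[2])[:3]
def proj(c,X):
    K,k1,R,t=c; p=R@np.array(X)+t; s=p[:2]/p[2]; s=s*(1+k1*s@s); return (K@[s[0],s[1],1])[:2]
def totool(dx):
    o=bot.get_obs(); w,x,y,z=o["tool_rot"]; return Rn.from_quat([x,y,z,w]).as_matrix().T@np.array(dx)
E
python3 - <<'E'
from h import *
np.set_printoptions(precision=4,suppress=True)
o=bot.get_obs(); print(o)
for n in("scene","top"):
    cv2.imwrite(f"pics/{n}0.png",bot.read_camera(n))
    c=cam(n); print(n,"campos",-c[2].T@c[3],c[0][0,0],c[1])
    for th,z in dict(glass_wide=.005,glass_mid=.005,glass_slim=.005,lid=.012,trivet=0.012,square_mat=.012,sugar_bowl=.005,canister=.012,dish_tray=0,board=0).items():
        r=bot.place_of(n,th); 
        for q in r[:2]: print(n,th,round(q["score"],2),np.array(q["xy"]),onz(c,q["xy"],z))
E
```

```text
{'t': 0.0, 'q': array([-1.3211,  0.4778,  0.0223,  1.5564, -0.0115,  1.1093, -0.0831]), 'joint_vel': array([ 0.0005,  0.0007, -0.001 ,  0.0002, -0.0013, -0.0012, -0.0012]), 'joint_torque': array([  0.0004, -59.646 ,   1.6076, -28.1204,   0.0124,   0.0092,
        -0.    ]), 'eef_pos': array([0.2362, 0.6317, 0.2303]), 'tool_rot': array([-0.6952,  0.6965, -0.1259,  0.1258]), 'contact_force': array([ 0.0771, -0.7221, -0.0464]), 'torque': array([-0.0351,  0.0136, -0.0083]), 'gripper_width': 0.9999561388194799}
scene campos [ 1.2167 -0.5715  0.8296] 528.7581261661998 -0.1809050697673684
scene glass_wide 0.83 [315.1 192.4] [0.4926 0.127  0.005 ]
scene glass_mid 0.96 [344.6 212.4] [0.5933 0.1276 0.005 ]
scene glass_mid 0.18 [356.5 191.7] [0.5592 0.2045 0.005 ]
scene glass_slim 0.91 [394.6 183.7] [0.6018 0.2991 0.005 ]
scene lid 0.79 [168.3 264.1] [ 0.4636 -0.2747  0.012 ]
scene lid 0.72 [219.5 267.6] [ 0.5451 -0.1979  0.012 ]
scene trivet 0.58 [201.5 293.9] [ 0.5794 -0.2673  0.012 ]
scene trivet 0.29 [228.9 235.1] [ 0.4787 -0.1244  0.012 ]
scene square_mat 0.77 [262.7 261.2] [ 0.5915 -0.118
[... 242 characters left out ...]
.04075427476533131
top glass_wide 0.69 [202.1 247.1] [0.4863 0.1254 0.005 ]
top glass_mid 0.94 [204.4 189.4] [0.5965 0.1265 0.005 ]
top glass_slim 0.91 [114.4 181.4] [0.6084 0.2988 0.005 ]
top lid 0.7 [422.1 262.8] [ 0.4661 -0.2785  0.012 ]
top trivet 0.77 [415.2 205. ] [ 0.5732 -0.269   0.012 ]
top square_mat 0.65 [337.  195.5] [ 0.5883 -0.1243  0.012 ]
top sugar_bowl 0.93 [116.2 243.4] [0.4897 0.2859 0.005 ]
top sugar_bowl 0.23 [375.1 228.9] [ 0.5277 -0.1958  0.005 ]
top canister 0.79 [333.5 255.9] [ 0.4748 -0.118   0.012 ]
top dish_tray 0.74 [375.7 229. ] [ 0.5283 -0.1978  0.    ]
top dish_tray 0.68 [162.9 217.8] [0.5409 0.2031 0.    ]
top board 0.8 [375.5 230.7] [ 0.5251 -0.1974  0.    ]
```

```bash
python3 - <<'E'
import cv2
cv2.imwrite("pics/t.png",cv2.resize(cv2.imread("pics/top0.png"),(800,600)))
E
```

```text
(no output)
```

View pics/t.png

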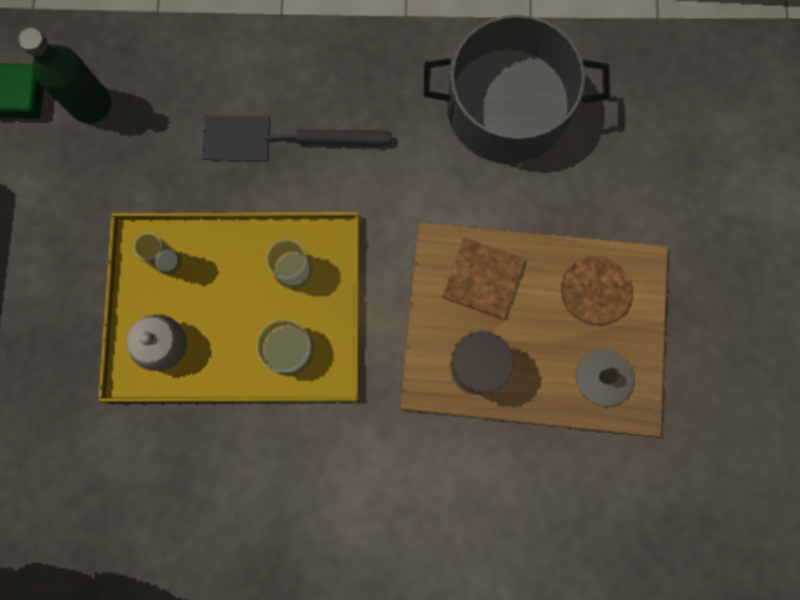

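View pics/scene0.png

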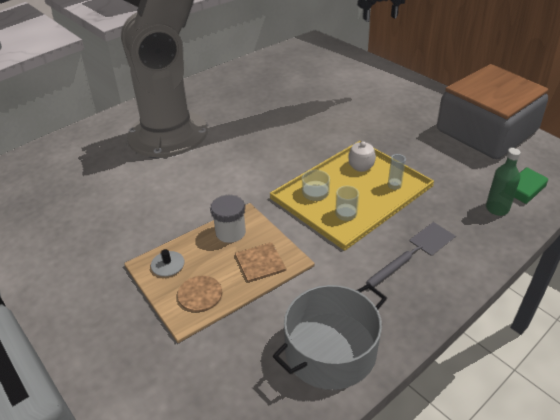

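The picture confirms the detections: tray on the left (slim upper left, sugar bowl lower left, mid upper right, wide lower right). On the board, square mat upper left, round coaster upper right, canister lower left, lid lower right.

```bash
python3 - <<'E'
from h import *
np.set_printoptions(precision=4,suppress=True)
o=bot.get_obs(); w,x,y,z=o["tool_rot"]; M=Rn.from_quat([x,y,z,w]).as_matrix(); print(M)
for s in(1,-1):
    zt=np.array([0,s,0.]);yt=np.array([0,0,-1.]);D=np.stack([np.cross(yt,zt),yt,zt],1)
    print(s,np.degrees((Rn.from_matrix(M.T@D)).as_rotvec()))
print("to above wide",M.T@(np.array([.488,.126,.26])-o["eef_pos"]))
p=bot.camera_params("wrist");print(np.array(p["hand_eye"]),p["K"])
for n in("scene","top"):
    c=cam(n); bot.read_camera(n)
    for th,zz in dict(trivet=.020).items():
        for q in bot.cut_out(n,th)[:1]:
            m=q["pixels"].astype(np.uint8); cs,_=cv2.findContours(m,0,2); k=max(cs,key=len)[:,0]
            P=np.array([onz(c,u,zz)[:2] for u in k]).astype(np.float32); print(n,th,q["score"],cv2.minEnclosingCircle(P),P.mean(0))
E
```

```text
[[ 0.9367 -0.      0.3502]
 [-0.3502  0.0001  0.9367]
 [-0.     -1.      0.    ]]
1 [ -0.0031 -20.4993  -0.0008]
-1 [  0.0011 159.5007  -0.0043]
to above wide [ 0.413  -0.0287 -0.3861]
[[-0.0004  0.9575  0.2885 -0.0737]
 [ 0.     -0.2885  0.9575 -0.1429]
 [ 1.      0.0003  0.0001  0.0002]
 [ 0.      0.      0.      1.    ]] [[338.7372   0.     281.5339]
 [  0.     338.7372 210.1088]
 [  0.       0.       1.    ]]
scene trivet 0.74 ((0.580482542514801, -0.27186357975006104), 0.04706655815243721) [ 0.5802 -0.274 ]
top trivet 0.56 ((0.5755407810211182, -0.2699609100818634), 0.04672611132264137) [ 0.5755 -0.2671]
```

```bash
python3 -m crank '[{"linear":[0.413,-0.03,-0.386],"dr":[0,-20.5,0],"hand":1},{"linear":[0.413,-0.03,-0.386],"dr":[0,-20.5,0],"hand":1},{"linear":[0.413,-0.03,-0.386],"dr":[0,-20.5,0],"hand":1},{"linear":[0.413,-0.03,-0.386],"dr":[0,-20.5,0],"hand":1},{"linear":[0.413,-0.03,-0.386],"dr":[0,-20.5,0],"hand":1},{"linear":[0.413,-0.03,-0.386],"dr":[0,-20.5,0],"hand":1},{"linear":[0.413,-0.03,-0.386],"dr":[0,-20.5,0],"hand":1},{"linear":[0.413,-0.03,-0.386],"dr":[0,-20.5,0],"hand":1},{"linear":[0.413,-0.03,-0.386],"dr":[0,-20.5,0],"hand":1},{"linear":[0.413,-0.03,-0.386],"dr":[0,-20.5,0],"hand":1}]'; python3 - <<'E'
from h import *
print(totool([1,0,0]).round(3)); print(totool(np.array([.488,.126,.26])-bot.get_obs()["eef_pos"]))
E
```

```text
t: 2.13
eef_pos: [0.4222, 0.2578, 0.2539]
tool_rot: [0.707, -0.707, -0.0, -0.0]
contact_force: [0.3, 0.2, -0.4]
gripper_width: 1.001
[ 1.     0.001 -0.   ]
[ 0.06579698 -0.00619921 -0.13175799]
```

```bash
python3 -m crank '[{"linear":[0.066,-0.006,-0.132],"dr":[0,0,0],"hand":1},{"linear":[0.066,-0.006,-0.132],"dr":[0,0,0],"hand":1},{"linear":[0.066,-0.006,-0.132],"dr":[0,0,0],"hand":1},{"linear":[0.066,-0.006,-0.132],"dr":[0,0,0],"hand":1},{"linear":[0.066,-0.006,-0.132],"dr":[0,0,0],"hand":1},{"linear":[0.066,-0.006,-0.132],"dr":[0,0,0],"hand":1},{"linear":[0.066,-0.006,-0.132],"dr":[0,0,0],"hand":1}]'; cat > look.py <<'E'
import sys
from h import *
np.set_printoptions(precision=4,suppress=True)
o=bot.get_obs(); c=cam("wrist",o); im=bot.read_camera("wrist"); print(o["t"],o["eef_pos"])
for a in sys.argv[2:]:
    th,z0=a.split("="); z0=float(z0)
    for q in bot.place_of("wrist",th)[:1]:
        print(th,"origin",round(q["score"],2),q["xy"],onz(c,q["xy"],z0)[:2])
        cv2.circle(im,tuple(int(v) for v in q["xy"]),3,(0,0,255),-1)
    hz,rr=dict(glass_wide=(.045,.034),glass_mid=(.065,.026),glass_slim=(.085,.018),trivet=(.008,.045),lid=(.012,.036))[th]
    for q in bot.cut_out("wrist",th)[:1]:
        m=q["pixels"].astype(np.uint8); ks,_=cv2.findContours(m,0,2); k=max(ks,key=cv2.contourArea)
        im0=cv2.drawContours(im,[k],-1,(255,0,255),1)
        # silhouette fit: hull of projected cylinder vs hull of mask
        from scipy.optimize import minimize
        a_=np.linspace(0,2*np.pi,60)
        H,W=m.shape
        hull=np.zeros_like(m); cv2.fillConvexPoly(hull,cv2.convexHull(k),1)
        def sil(p):
            P=[proj(c,[p[0]+r*np.cos(t),p[1]+r*np.sin(t),z0+h]) for t in a_ for r,h in (((rr,0),(rr,hz)) if th!="lid" else ((rr,.006),(rr,.012),(.009,.042)))]
            return cv2.convexHull(np.array(P,np.float32))
        def cost(p):
            s=np.zeros_like(m); cv2.fillConvexPoly(s,np.round(sil(p)*16).astype(np.int32),1,shift=4)
            return (s^hull).sum()
        p0=onz(c,q["pixels"].nonzero()[1].mean().repeat(1).tolist()+[q["pixels"].nonzero()[0].mean()],z0+hz/2)[:2]
        best=min((minimize(cost,p0+d,method="Nelder-Mead",options=dict(initial_simplex=[p0+d,p0+d+[.006,0],p0+d+[0,.006]],xatol=2e-4)) for d in ([0,0],[.004,-.003])),key=lambda r:r.fun)
        print(th,"fit",round(q["score"],2),best.x,"mismatch",best.fun/hull.sum())
        cv2.polylines(im,[np.int32(sil(best.x))],True,(0,255,0),1)
cv2.imwrite(f"pics/{sys.argv[1]}.png",im)
E
python3 look.py w1 glass_wide=0.005 glass_mid=0.005
```

```text
t: 2.72
eef_pos: [0.4872, 0.1287, 0.2593]
tool_rot: [0.707, -0.707, -0.0, 0.0]
contact_force: [-1.4, 0.4, -0.0]
gripper_width: 1.001
2.7167 [0.4872 0.1287 0.2593]
glass_wide origin 0.82 [280.2, 178.8] [0.4943 0.1275]
glass_wide fit 0.81 [0.4928 0.128 ] mismatch 0.033583208395802096
glass_mid origin 0.71 [280.3, 257.9] [0.5971 0.1277]
glass_mid fit 0.58 [0.5984 0.1266] mismatch 0.05929810407422348
```

View pics/w1.png

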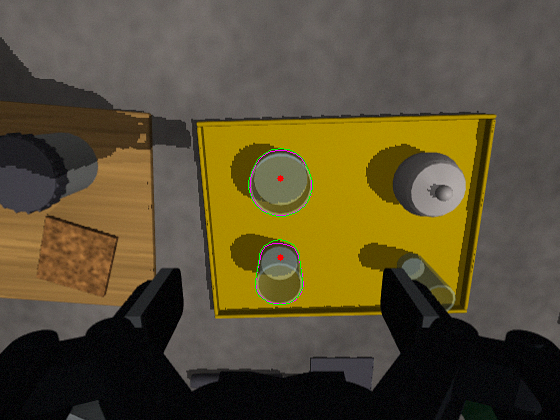

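The overlays fit: wide glass at pixel (280,180), mid at (280,270); the fingers straddle the wide glass's column. Descending on the wide glass.

```bash
python3 -m crank '[{"linear":[0.005,0.0,0.002],"dr":[0,0,0],"hand":1},{"linear":[0.005,0.04,0.002],"dr":[0,0,0],"hand":1},{"linear":[0.005,0.08,0.002],"dr":[0,0,0],"hand":1},{"linear":[0.005,0.12,0.002],"dr":[0,0,0],"hand":1},{"linear":[0.005,0.16,0.002],"dr":[0,0,0],"hand":1},{"linear":[0.005,0.18,0.002],"dr":[0,0,0],"hand":1},{"linear":[0.005,0.18,0.002],"dr":[0,0,0],"hand":1},{"linear":[0.005,0.18,0.002],"dr":[0,0,0],"hand":1}]' 30; python3 look.py w2 glass_wide=0.005
```

```text
t: 3.63
eef_pos: [0.4924, 0.1298, 0.0789]
tool_rot: [-0.707, 0.707, -0.001, -0.001]
contact_force: [0.4, 0.2, -0.0]
gripper_width: 1.002
3.6333 [0.4924 0.1298 0.0789]
glass_wide origin 0.84 [279.6, 221.6] [0.492  0.1287]
glass_wide fit 0.97 [0.492  0.1278] mismatch 0.020567204948983692
```

View pics/w2.png

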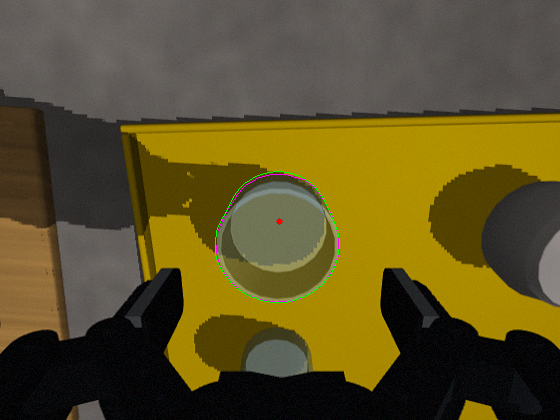

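The glass at (278,240) sits between the fingers, 2 mm off in y. Going down and gripping.

```bash
python3 -m crank '[{"linear":[0,0.02,-0.0015],"dr":[0,0,0],"hand":1},{"linear":[0,0.045,-0.0015],"dr":[0,0,0],"hand":1},{"linear":[0,0.069,-0.0015],"dr":[0,0,0],"hand":1},{"linear":[0,0.069,-0.0015],"dr":[0,0,0],"hand":1},{"linear":[0,0.069,-0.0015],"dr":[0,0,0],"hand":0.4},{"linear":[0,0.069,-0.0015],"dr":[0,0,0],"hand":0.2},{"linear":[0,0.069,-0.0015],"dr":[0,0,0],"hand":0},{"linear":[0,0.069,-0.0015],"dr":[0,0,0],"hand":0},{"linear":[0,0.069,-0.0015],"dr":[0,0,0],"hand":0},{"linear":[0,0.069,-0.0015],"dr":[0,0,0],"hand":0}]' 30
python3 -m crank '[{"linear":[0,-0.01,0],"dr":[0,0,0],"hand":0},{"linear":[0,-0.03,0],"dr":[0,0,0],"hand":0},{"linear":[0,-0.06,0],"dr":[0,0,0],"hand":0},{"linear":[0,-0.1,0],"dr":[0,0,0],"hand":0},{"linear":[0,-0.12,0],"dr":[0,0,0],"hand":0},{"linear":[0,-0.12,0],"dr":[0,0,0],"hand":0},{"linear":[0,-0.12,0],"dr":[0,0,0],"hand":0}]' 30; python3 look.py w3 glass_wide=0.127
```

```text
t: 4.62
eef_pos: [0.494, 0.1287, 0.0123]
tool_rot: [0.708, -0.707, -0.001, -0.001]
contact_force: [-1.4, -0.8, 8.8]
gripper_width: 0.792
t: 5.2
eef_pos: [0.4934, 0.1286, 0.1323]
tool_rot: [0.708, -0.706, -0.001, -0.001]
contact_force: [-0.0, 0.0, -2.3]
gripper_width: 0.795
5.2 [0.4934 0.1286 0.1323]
glass_wide origin 0.67 [283.6, 264.3] [0.4917 0.13  ]
glass_wide fit 0.75 [0.4915 0.1291] mismatch 0.12093389296956977
```

View pics/w3.png

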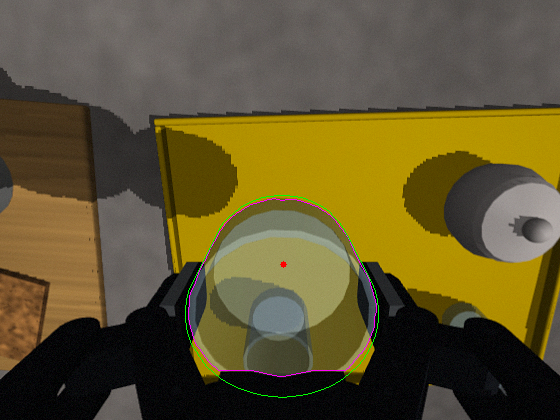

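Wide glass is held level between the fingers (centre ~(283,290)). Carry towards the board, stop to the side and measure the coaster.

```bash
python3 -m crank '[{"linear":[0,-0.035,-0.02],"dr":[0,0,0],"hand":0},{"linear":[0.007,-0.07,-0.035],"dr":[0,0,0],"hand":0},{"linear":[0.01,-0.07,-0.075],"dr":[0,0,0],"hand":0},{"linear":[0.013,-0.07,-0.115],"dr":[0,0,0],"hand":0},{"linear":[0.016,-0.07,-0.155],"dr":[0,0,0],"hand":0},{"linear":[0.02,-0.07,-0.195],"dr":[0,0,0],"hand":0},{"linear":[0.026,-0.07,-0.235],"dr":[0,0,0],"hand":0},{"linear":[0.026,-0.07,-0.275],"dr":[0,0,0],"hand":0},{"linear":[0.026,-0.07,-0.3],"dr":[0,0,0],"hand":0},{"linear":[0.026,-0.07,-0.3],"dr":[0,0,0],"hand":0}]' 30
python3 -m crank '[{"linear":[0,0,0],"dr":[0,0,0],"hand":0},{"linear":[0,0,0],"dr":[0,0,0],"hand":0},{"linear":[0,0,0],"dr":[0,0,0],"hand":0}]'; python3 look.py w4 trivet=0.012 lid=0.012 glass_wide=0.195
```

```text
t: 6.18
eef_pos: [0.5165, -0.179, 0.1991]
tool_rot: [-0.706, 0.708, -0.004, 0.002]
contact_force: [0.7, -0.5, -1.8]
gripper_width: 0.796
t: 6.43
eef_pos: [0.5184, -0.1699, 0.1994]
tool_rot: [0.707, -0.707, -0.0, 0.001]
contact_force: [0.4, -0.1, -2.0]
gripper_width: 0.788
6.4333 [ 0.5184 -0.1699  0.1994]
trivet origin 0.7 [185.0, 238.4] [ 0.5751 -0.2701]
trivet fit 0.71 [ 0.5782 -0.2716] mismatch 0.27134927412467974
lid origin 0.74 [166.0, 128.2] [ 0.4631 -0.2794]
glass_wide origin 0.97 [281.6, 264.2] [ 0.5162 -0.1696]
glass_wide fit 0.65 [ 0.5168 -0.1695] mismatch 0.14202165792551785
```

View pics/w4.png

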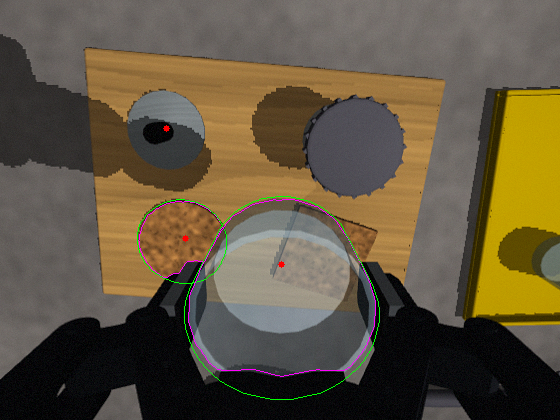

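Coaster at pixel (183,240), lid at (166,130), glass still held straight. Move over the coaster and down to about 12 mm above it.

```bash
python3 -m crank '[{"linear":[0.02,0,-0.035],"dr":[0,0,0],"hand":0},{"linear":[0.04,0,-0.07],"dr":[0,0,0],"hand":0},{"linear":[0.06,0,-0.101],"dr":[0,0,0],"hand":0},{"linear":[0.06,0.03,-0.101],"dr":[0,0,0],"hand":0},{"linear":[0.06,0.07,-0.101],"dr":[0,0,0],"hand":0},{"linear":[0.06,0.1,-0.101],"dr":[0,0,0],"hand":0},{"linear":[0.06,0.13,-0.101],"dr":[0,0,0],"hand":0},{"linear":[0.06,0.15,-0.101],"dr":[0,0,0],"hand":0},{"linear":[0.06,0.158,-0.101],"dr":[0,0,0],"hand":0},{"linear":[0.06,0.158,-0.101],"dr":[0,0,0],"hand":0}]'
python3 -m crank '[{"linear":[0,0,0],"dr":[0,0,0],"hand":0},{"linear":[0,0,0],"dr":[0,0,0],"hand":0}]'; python3 look.py w5 trivet=0.012
```

```text
t: 7.62
eef_pos: [0.5774, -0.272, 0.0403]
tool_rot: [0.708, -0.707, 0.001, 0.001]
contact_force: [-0.2, 0.1, -0.8]
gripper_width: 0.791
t: 7.78
eef_pos: [0.5799, -0.2735, 0.0441]
tool_rot: [-0.707, 0.707, 0.001, 0.001]
contact_force: [-0.2, 0.4, -1.0]
gripper_width: 0.796
7.7833 [ 0.5799 -0.2735  0.0441]
trivet fit 0.68 [ 0.5777 -0.2705] mismatch 0.5884282731881897
```

```bash
python3 -m crank '[{"linear":[-0.001,0.002,0.001],"dr":[0,0,0],"hand":0},{"linear":[-0.001,0.004,0.001],"dr":[0,0,0],"hand":0},{"linear":[-0.001,0.006,0.001],"dr":[0,0,0],"hand":0},{"linear":[-0.001,0.008,0.001],"dr":[0,0,0],"hand":0},{"linear":[-0.001,0.0095,0.001],"dr":[0,0,0],"hand":0},{"linear":[-0.001,0.0105,0.001],"dr":[0,0,0],"hand":0},{"linear":[-0.001,0.0105,0.001],"dr":[0,0,0],"hand":0},{"linear":[-0.001,0.0105,0.001],"dr":[0,0,0],"hand":0}]'
```

```text
t: 8.6
eef_pos: [0.5776, -0.2719, 0.0317]
tool_rot: [0.707, -0.707, 0.0, 0.0]
contact_force: [-0.5, -0.4, -0.9]
gripper_width: 0.795
```

Not yet in contact; continue in 1 mm rows.

```bash
python3 -m crank '[{"linear":[0,0.001,0],"dr":[0,0,0],"hand":0},{"linear":[0,0.002,0],"dr":[0,0,0],"hand":0},{"linear":[0,0.003,0],"dr":[0,0,0],"hand":0},{"linear":[0,0.003,0],"dr":[0,0,0],"hand":0}]'
python3 -m crank '[{"linear":[0,0.0005,0],"dr":[0,0,0],"hand":0},{"linear":[0,0.001,0],"dr":[0,0,0],"hand":0},{"linear":[0,0.001,0],"dr":[0,0,0],"hand":0},{"linear":[0,0.001,0],"dr":[0,0,0],"hand":0}]'
```

```text
t: 8.93
eef_pos: [0.5775, -0.2717, 0.0286]
tool_rot: [0.707, -0.707, 0.0, 0.0]
contact_force: [-0.4, -0.8, -1.2]
gripper_width: 0.798
t: 9.27
eef_pos: [0.5776, -0.2718, 0.0278]
tool_rot: [0.707, -0.707, 0.0, 0.0]
contact_force: [-0.8, -0.1, -1.3]
gripper_width: 0.797
```

```bash
python3 -m crank '[{"linear":[0,0.001,0],"dr":[0,0,0],"hand":0},{"linear":[0,0.0015,0],"dr":[0,0,0],"hand":0},{"linear":[0,0.0015,0],"dr":[0,0,0],"hand":0}]'
python3 -m crank '[{"linear":[0,0.0005,0],"dr":[0,0,0],"hand":0},{"linear":[0,0.001,0],"dr":[0,0,0],"hand":0},{"linear":[0,0.001,0],"dr":[0,0,0],"hand":0}]'
```

```text
t: 9.52
eef_pos: [0.5777, -0.2719, 0.0273]
tool_rot: [0.707, -0.707, -0.0, -0.0]
contact_force: [-3.1, 1.6, 7.3]
gripper_width: 0.79
t: 9.77
eef_pos: [0.5777, -0.2719, 0.0273]
tool_rot: [0.707, -0.707, -0.0, -0.0]
contact_force: [-5.6, 3.9, 14.5]
gripper_width: 0.798
```

In contact. Let go gradually, then rise.

```bash
python3 -m crank '[{"linear":[0,-0.001,0],"dr":[0,0,0],"hand":0.6},{"linear":[0,-0.001,0],"dr":[0,0,0],"hand":0.75},{"linear":[0,-0.001,0],"dr":[0,0,0],"hand":1},{"linear":[0,-0.001,0],"dr":[0,0,0],"hand":1},{"linear":[0,-0.02,0],"dr":[0,0,0],"hand":1},{"linear":[0,-0.05,0],"dr":[0,0,0],"hand":1},{"linear":[0,-0.09,0],"dr":[0,0,0],"hand":1},{"linear":[0,-0.13,0],"dr":[0,0,0],"hand":1},{"linear":[-0.03,-0.17,0],"dr":[0,0,0],"hand":1},{"linear":[-0.03,-0.17,0],"dr":[0,0,0],"hand":1}]'
python3 -m crank '[{"linear":[0,0,0],"dr":[0,0,0],"hand":1},{"linear":[0,0,0],"dr":[0,0,0],"hand":1},{"linear":[0,0,0],"dr":[0,0,0],"hand":1}]'; python3 look.py w6 trivet=0.012 lid=0.012 glass_wide=0.020
```

```text
t: 10.6
eef_pos: [0.5477, -0.2744, 0.2012]
tool_rot: [-0.706, 0.708, 0.002, 0.003]
contact_force: [-0.9, -1.0, 0.0]
gripper_width: 0.998
t: 10.85
eef_pos: [0.5474, -0.2709, 0.1936]
tool_rot: [0.708, -0.707, 0.0, 0.001]
contact_force: [0.8, 0.3, 0.3]
gripper_width: 1.002
10.85 [ 0.5474 -0.2709  0.1936]
trivet fit 0.82 [ 0.5783 -0.2704] mismatch 0.3308702791461412
lid origin 0.9 [274.1, 95.0] [ 0.4621 -0.2772]
lid fit 0.96 [ 0.4657 -0.2773] mismatch 0.04420703628660895
glass_wide origin 0.68 [282.5, 217.6] [ 0.5765 -0.2694]
glass_wide fit 0.96 [ 0.5761 -0.2716] mismatch 0.03859981078524125
```

View pics/w6.png

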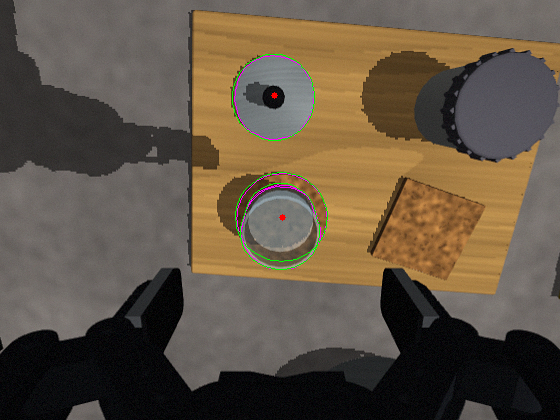

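Wide glass stands centred on the coaster (ellipse ~(280,225) within the coaster circle); lid at (274,95). Next, over to the middle glass.

```bash
python3 -m crank '[{"linear":[0.006,0,0.04],"dr":[0,0,0],"hand":1},{"linear":[0.012,0,0.08],"dr":[0,0,0],"hand":1},{"linear":[0.018,0,0.12],"dr":[0,0,0],"hand":1},{"linear":[0.024,0,0.16],"dr":[0,0,0],"hand":1},{"linear":[0.03,0,0.2],"dr":[0,0,0],"hand":1},{"linear":[0.036,0,0.24],"dr":[0,0,0],"hand":1},{"linear":[0.042,0,0.28],"dr":[0,0,0],"hand":1},{"linear":[0.048,0,0.32],"dr":[0,0,0],"hand":1},{"linear":[0.051,0,0.36],"dr":[0,0,0],"hand":1},{"linear":[0.051,0,0.398],"dr":[0,0,0],"hand":1}]'
python3 -m crank '[{"linear":[0,0.03,0],"dr":[0,0,0],"hand":1},{"linear":[0,0.06,0],"dr":[0,0,0],"hand":1},{"linear":[0,0.06,0],"dr":[0,0,0],"hand":1},{"linear":[0,0.06,0],"dr":[0,0,0],"hand":1},{"linear":[0,0.06,0],"dr":[0,0,0],"hand":1}]'; python3 look.py w7 glass_mid=0.005
```

```text
t: 12.03
eef_pos: [0.599, 0.1287, 0.1953]
tool_rot: [0.707, -0.707, -0.0, -0.0]
contact_force: [0.8, 0.8, -0.8]
gripper_width: 0.997
t: 12.45
eef_pos: [0.5995, 0.1254, 0.1366]
tool_rot: [-0.707, 0.707, -0.0, 0.001]
contact_force: [-0.3, 0.2, 0.3]
gripper_width: 1.001
12.45 [0.5995 0.1254 0.1366]
glass_mid origin 0.75 [282.4, 197.7] [0.5979 0.1265]
glass_mid fit 0.85 [0.5982 0.1259] mismatch 0.05017207027712371
```

View pics/w7.png

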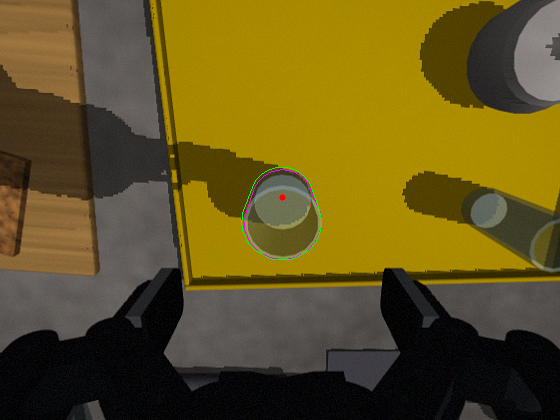

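Mid glass at (282,215), between the fingers. Down to TCP z 0.039 and grip.

```bash
python3 -m crank '[{"linear":[-0.001,0.035,0.0007],"dr":[0,0,0],"hand":1},{"linear":[-0.001,0.065,0.0007],"dr":[0,0,0],"hand":1},{"linear":[-0.001,0.085,0.0007],"dr":[0,0,0],"hand":1},{"linear":[-0.001,0.098,0.0007],"dr":[0,0,0],"hand":1},{"linear":[-0.001,0.098,0.0007],"dr":[0,0,0],"hand":0.6},{"linear":[-0.001,0.098,0.0007],"dr":[0,0,0],"hand":0.3},{"linear":[-0.001,0.098,0.0007],"dr":[0,0,0],"hand":0},{"linear":[-0.001,0.098,0.0007],"dr":[0,0,0],"hand":-0.3},{"linear":[-0.001,0.098,0.0007],"dr":[0,0,0],"hand":-0.3},{"linear":[-0.001,0.098,0.0007],"dr":[0,0,0],"hand":-0.3}]' 30
python3 -m crank '[{"linear":[0,0,0],"dr":[0,0,0],"hand":-0.3},{"linear":[0,0,0],"dr":[0,0,0],"hand":-0.3}]'
python3 -m crank '[{"linear":[0,-0.01,0],"dr":[0,0,0],"hand":-0.3},{"linear":[0,-0.03,0],"dr":[0,0,0],"hand":-0.3},{"linear":[0,-0.06,0],"dr":[0,0,0],"hand":-0.3},{"linear":[0,-0.1,0],"dr":[0,0,0],"hand":-0.3},{"linear":[0,-0.13,0],"dr":[0,0,0],"hand":-0.3},{"linear":[0,-0.16,0],"dr":[0,0,0],"hand":-0.3},{"linear":[0,-0.16,0],"dr":[0,0,0],"hand":-0.3}]'; python3 look.py w8 glass_mid=0.165
```

```text
t: 13.43
eef_pos: [0.5993, 0.127, 0.0393]
tool_rot: [0.707, -0.707, -0.001, -0.001]
contact_force: [0.1, -0.4, 6.9]
gripper_width: 0.607
t: 13.6
eef_pos: [0.5992, 0.127, 0.0393]
tool_rot: [0.707, -0.707, -0.001, -0.001]
contact_force: [-0.3, -1.2, 8.0]
gripper_width: 0.608
t: 14.18
eef_pos: [0.601, 0.1275, 0.2048]
tool_rot: [0.708, -0.706, -0.003, -0.004]
contact_force: [1.5, -0.4, -0.8]
gripper_width: 0.606
14.1833 [0.601  0.1275 0.2048]
glass_mid origin 0.74 [281.5, 241.0] [0.6016 0.1279]
glass_mid fit 0.82 [0.6038 0.1277] mismatch 0.03963739779594739
```

View pics/w8.png

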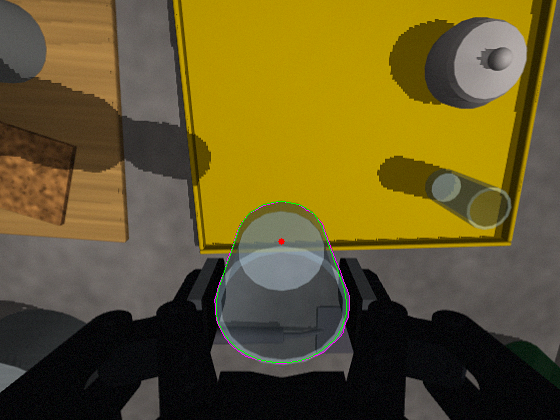

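```bash
python3 -m crank '[{"linear":[0,0,-0.04],"dr":[0,0,0],"hand":-0.3},{"linear":[-0.004,0,-0.08],"dr":[0,0,0],"hand":-0.3},{"linear":[-0.008,0,-0.12],"dr":[0,0,0],"hand":-0.3},{"linear":[-0.012,0,-0.16],"dr":[0,0,0],"hand":-0.3},{"linear":[-0.016,0,-0.2],"dr":[0,0,0],"hand":-0.3},{"linear":[-0.02,0,-0.24],"dr":[0,0,0],"hand":-0.3},{"linear":[-0.022,0,-0.28],"dr":[0,0,0],"hand":-0.3},{"linear":[-0.022,0,-0.32],"dr":[0,0,0],"hand":-0.3},{"linear":[-0.022,0,-0.36],"dr":[0,0,0],"hand":-0.3},{"linear":[-0.022,0,-0.3985],"dr":[0,0,0],"hand":-0.3}]'
python3 -m crank '[{"linear":[0,0.02,0],"dr":[0,0,0],"hand":-0.3},{"linear":[0,0.05,0],"dr":[0,0,0],"hand":-0.3},{"linear":[0,0.07,0],"dr":[0,0,0],"hand":-0.3},{"linear":[0,0.079,0],"dr":[0,0,0],"hand":-0.3},{"linear":[0,0.079,0],"dr":[0,0,0],"hand":-0.3},{"linear":[0,0.079,0],"dr":[0,0,0],"hand":-0.3},{"linear":[0,0.079,0],"dr":[0,0,0],"hand":-0.3},{"linear":[0,0.079,0],"dr":[0,0,0],"hand":-0.3}]'; python3 look.py w9 glass_wide=0.020 glass_mid=0.086
```

```text
t: 15.17
eef_pos: [0.574, -0.2732, 0.1955]
tool_rot: [0.707, -0.707, 0.001, 0.001]
contact_force: [0.2, 0.3, -0.6]
gripper_width: 0.607
t: 15.83
eef_pos: [0.5765, -0.2719, 0.1198]
tool_rot: [-0.707, 0.707, 0.001, 0.001]
contact_force: [-0.5, -0.4, -1.5]
gripper_width: 0.603
15.8333 [ 0.5765 -0.2719  0.1198]
glass_wide origin 0.9 [281.2, 211.8] [ 0.5776 -0.2719]
glass_wide fit 0.66 [ 0.5771 -0.2715] mismatch 0.4843351821316145
glass_mid origin 0.63 [283.7, 239.2] [ 0.5732 -0.2704]
glass_mid fit 0.8 [ 0.5757 -0.2715] mismatch 0.04725065460604618
```

View pics/w9.png

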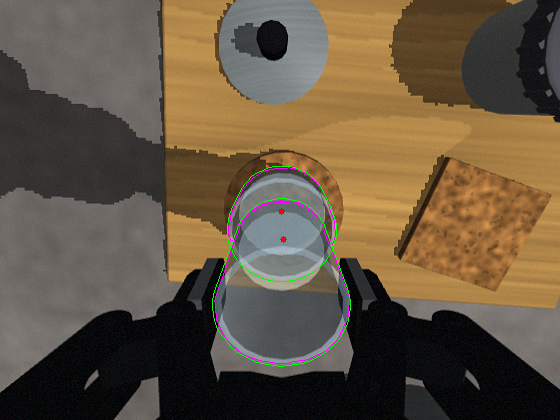

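Mid glass is lined up above the wide one (both about column 281, within 1 mm). Lower it.

```bash
python3 -m crank '[{"linear":[0.0007,0.01,0],"dr":[0,0,0],"hand":-0.3},{"linear":[0.0007,0.02,0],"dr":[0,0,0],"hand":-0.3},{"linear":[0.0007,0.028,0],"dr":[0,0,0],"hand":-0.3},{"linear":[0.0007,0.034,0],"dr":[0,0,0],"hand":-0.3},{"linear":[0.0007,0.039,0],"dr":[0,0,0],"hand":-0.3},{"linear":[0.0007,0.043,0],"dr":[0,0,0],"hand":-0.3},{"linear":[0.0007,0.046,0],"dr":[0,0,0],"hand":-0.3},{"linear":[0.0007,0.048,0],"dr":[0,0,0],"hand":-0.3},{"linear":[0.0007,0.05,0],"dr":[0,0,0],"hand":-0.3},{"linear":[0.0007,0.05,0],"dr":[0,0,0],"hand":-0.3}]'
python3 -m crank '[{"linear":[0,0.001,0],"dr":[0,0,0],"hand":-0.3},{"linear":[0,0.002,0],"dr":[0,0,0],"hand":-0.3},{"linear":[0,0.003,0],"dr":[0,0,0],"hand":-0.3},{"linear":[0,0.003,0],"dr":[0,0,0],"hand":-0.3}]'
python3 -m crank '[{"linear":[0,0.0005,0],"dr":[0,0,0],"hand":-0.3},{"linear":[0,0.001,0],"dr":[0,0,0],"hand":-0.3},{"linear":[0,0.001,0],"dr":[0,0,0],"hand":-0.3}]'
```

```text
t: 16.92
eef_pos: [0.5762, -0.2716, 0.0682]
tool_rot: [0.707, -0.707, 0.0, 0.0]
contact_force: [-0.4, -0.3, -1.8]
gripper_width: 0.609
t: 17.25
eef_pos: [0.5766, -0.2718, 0.0663]
tool_rot: [0.707, -0.707, -0.0, -0.0]
contact_force: [-1.3, 0.1, 4.8]
gripper_width: 0.606
t: 17.5
eef_pos: [0.5766, -0.2718, 0.0662]
tool_rot: [0.707, -0.707, -0.0, -0.0]
contact_force: [-4.8, 1.8, 12.8]
gripper_width: 0.607
```

```bash
python3 -m crank '[{"linear":[0,-0.001,0],"dr":[0,0,0],"hand":0.25},{"linear":[0,-0.001,0],"dr":[0,0,0],"hand":0.4},{"linear":[0,-0.001,0],"dr":[0,0,0],"hand":0.8},{"linear":[0,-0.001,0],"dr":[0,0,0],"hand":1},{"linear":[0,-0.01,0],"dr":[0,0,0],"hand":1},{"linear":[0,-0.04,0],"dr":[0,0,0],"hand":1},{"linear":[0,-0.08,0],"dr":[0,0,0],"hand":1},{"linear":[-0.03,-0.12,0],"dr":[0,0,0],"hand":1},{"linear":[-0.03,-0.14,0],"dr":[0,0,0],"hand":1},{"linear":[-0.03,-0.14,0],"dr":[0,0,0],"hand":1}]'
python3 -m crank '[{"linear":[0,0,0],"dr":[0,0,0],"hand":1},{"linear":[0,0,0],"dr":[0,0,0],"hand":1},{"linear":[0,0,0],"dr":[0,0,0],"hand":1}]'; python3 look.py w10 glass_wide=0.020 glass_mid=0.032
```

```text
t: 18.33
eef_pos: [0.5475, -0.2742, 0.2111]
tool_rot: [-0.706, 0.708, 0.002, 0.004]
contact_force: [1.1, -1.6, 1.4]
gripper_width: 0.999
t: 18.58
eef_pos: [0.546, -0.2709, 0.2031]
tool_rot: [0.707, -0.707, 0.0, 0.001]
contact_force: [0.3, -0.3, 0.1]
gripper_width: 0.998
18.5833 [ 0.546  -0.2709  0.2031]
glass_wide origin 0.74 [283.3, 217.9] [ 0.5785 -0.2686]
glass_wide fit 0.96 [ 0.5763 -0.2718] mismatch 0.2970447082596615
glass_mid origin 0.88 [280.5, 218.8] [ 0.5755 -0.2715]
glass_mid fit 0.82 [ 0.5763 -0.2719] mismatch 0.05841584158415842
```

View pics/w10.png

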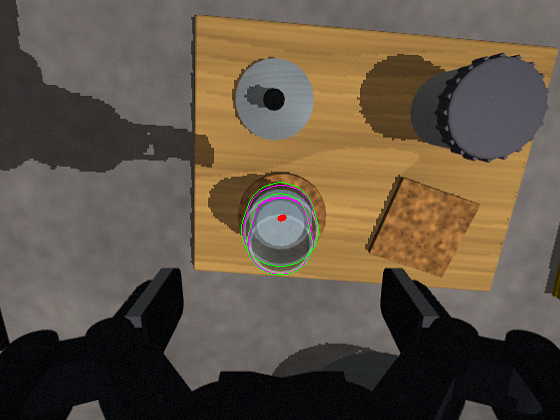

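Mid stands upright inside wide, both centred near (281,220). On to the slim glass.

```bash
python3 -m crank '[{"linear":[0.03,0,0.04],"dr":[0,0,0],"hand":1},{"linear":[0.059,0,0.07],"dr":[0,0,0],"hand":1},{"linear":[0.059,0,0.11],"dr":[0,0,0],"hand":1},{"linear":[0.059,0,0.15],"dr":[0,0,0],"hand":1},{"linear":[0.059,0,0.19],"dr":[0,0,0],"hand":1},{"linear":[0.059,0,0.23],"dr":[0,0,0],"hand":1},{"linear":[0.059,0,0.27],"dr":[0,0,0],"hand":1},{"linear":[0.059,0,0.31],"dr":[0,0,0],"hand":1},{"linear":[0.059,0,0.35],"dr":[0,0,0],"hand":1},{"linear":[0.059,0,0.39],"dr":[0,0,0],"hand":1}]'
python3 -m crank '[{"linear":[0,0,0.04],"dr":[0,0,0],"hand":1},{"linear":[0,0,0.08],"dr":[0,0,0],"hand":1},{"linear":[0,0,0.12],"dr":[0,0,0],"hand":1},{"linear":[0,0,0.16],"dr":[0,0,0],"hand":1},{"linear":[0,0.02,0.18],"dr":[0,0,0],"hand":1},{"linear":[0,0.05,0.18],"dr":[0,0,0],"hand":1},{"linear":[0,0.05,0.18],"dr":[0,0,0],"hand":1},{"linear":[0,0.05,0.18],"dr":[0,0,0],"hand":1},{"linear":[0,0.05,0.18],"dr":[0,0,0],"hand":1}]'; python3 look.py w11 glass_slim=0.005
```

```text
t: 19.67
eef_pos: [0.6049, 0.1203, 0.2041]
tool_rot: [-0.707, 0.707, -0.0, -0.0]
contact_force: [0.6, 0.0, 0.4]
gripper_width: 1.003
t: 20.42
eef_pos: [0.6063, 0.2968, 0.1553]
tool_rot: [-0.707, 0.707, -0.001, 0.001]
contact_force: [-0.3, -0.5, 0.0]
gripper_width: 1.001
20.4167 [0.6063 0.2968 0.1553]
glass_slim origin 0.66 [278.6, 188.1] [0.6008 0.2944]
glass_slim fit 0.59 [0.6055 0.293 ] mismatch 0.03797856049004594
```

View pics/w11.png

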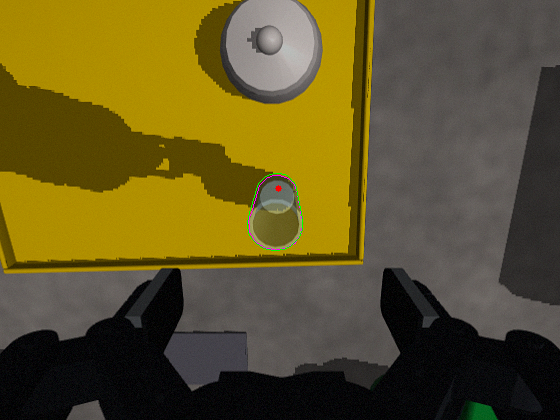

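Slim glass at (277,210), 3.5 mm toward −y of the hand. Correct, descend, grip.

```bash
python3 -m crank '[{"linear":[-0.001,0.01,-0.0035],"dr":[0,0,0],"hand":1},{"linear":[-0.001,0.04,-0.0035],"dr":[0,0,0],"hand":1},{"linear":[-0.001,0.07,-0.0035],"dr":[0,0,0],"hand":1},{"linear":[-0.001,0.088,-0.0035],"dr":[0,0,0],"hand":0.7},{"linear":[-0.001,0.095,-0.0035],"dr":[0,0,0],"hand":0.4},{"linear":[-0.001,0.095,-0.0035],"dr":[0,0,0],"hand":0.1},{"linear":[-0.001,0.095,-0.0035],"dr":[0,0,0],"hand":-0.1},{"linear":[-0.001,0.095,-0.0035],"dr":[0,0,0],"hand":-0.3},{"linear":[-0.001,0.095,-0.0035],"dr":[0,0,0],"hand":-0.6},{"linear":[-0.001,0.095,-0.0035],"dr":[0,0,0],"hand":-0.6}]' 30
python3 -m crank '[{"linear":[0,0,0],"dr":[0,0,0],"hand":-0.6},{"linear":[0,0,0],"dr":[0,0,0],"hand":-0.6},{"linear":[0,0,0],"dr":[0,0,0],"hand":-0.6}]'
python3 -m crank '[{"linear":[0,-0.01,0],"dr":[0,0,0],"hand":-0.6},{"linear":[0,-0.03,0],"dr":[0,0,0],"hand":-0.6},{"linear":[0,-0.06,0],"dr":[0,0,0],"hand":-0.6},{"linear":[0,-0.09,0],"dr":[0,0,0],"hand":-0.6},{"linear":[0,-0.12,0],"dr":[0,0,0],"hand":-0.6},{"linear":[0,-0.14,0],"dr":[0,0,0],"hand":-0.6},{"linear":[0,-0.15,0],"dr":[0,0,0],"hand":-0.6},{"linear":[0,-0.15,0],"dr":[0,0,0],"hand":-0.6},{"linear":[0,-0.15,0],"dr":[0,0,0],"hand":-0.6}]'; python3 look.py w12 glass_slim=0.155
```

```text
t: 21.4
eef_pos: [0.605, 0.2952, 0.0607]
tool_rot: [0.708, -0.707, -0.001, -0.001]
contact_force: [-0.1, -0.2, -1.5]
gripper_width: 0.41
t: 21.65
eef_pos: [0.6051, 0.2952, 0.0605]
tool_rot: [0.707, -0.707, -0.001, -0.001]
contact_force: [-0.0, -0.3, 6.4]
gripper_width: 0.409
t: 22.4
eef_pos: [0.6039, 0.2948, 0.2088]
tool_rot: [-0.707, 0.707, -0.0, -0.0]
contact_force: [-0.7, -0.5, -1.9]
gripper_width: 0.41
22.4 [0.6039 0.2948 0.2088]
glass_slim origin 0.83 [281.0, 228.5] [0.6013 0.2948]
glass_slim fit 0.8 [0.6032 0.2945] mismatch 0.06444489058422004
```

```bash
python3 -m crank '[{"linear":[0,0,-0.03],"dr":[0,0,0],"hand":-0.6},{"linear":[0,0,-0.07],"dr":[0,0,0],"hand":-0.6},{"linear":[0,0,-0.11],"dr":[0,0,0],"hand":-0.6},{"linear":[0,0,-0.15],"dr":[0,0,0],"hand":-0.6},{"linear":[0,0,-0.19],"dr":[0,0,0],"hand":-0.6},{"linear":[0,0,-0.23],"dr":[0,0,0],"hand":-0.6},{"linear":[0,0,-0.27],"dr":[0,0,0],"hand":-0.6},{"linear":[0,0,-0.31],"dr":[0,0,0],"hand":-0.6},{"linear":[0,0,-0.35],"dr":[0,0,0],"hand":-0.6},{"linear":[0,0,-0.39],"dr":[0,0,0],"hand":-0.6}]'
python3 -m crank '[{"linear":[-0.01,0,-0.04],"dr":[0,0,0],"hand":-0.6},{"linear":[-0.02,0,-0.08],"dr":[0,0,0],"hand":-0.6},{"linear":[-0.028,0,-0.12],"dr":[0,0,0],"hand":-0.6},{"linear":[-0.028,0,-0.16],"dr":[0,0,0],"hand":-0.6},{"linear":[-0.028,0,-0.177],"dr":[0,0,0],"hand":-0.6},{"linear":[-0.028,0.02,-0.177],"dr":[0,0,0],"hand":-0.6},{"linear":[-0.028,0.04,-0.177],"dr":[0,0,0],"hand":-0.6},{"linear":[-0.028,0.04,-0.177],"dr":[0,0,0],"hand":-0.6},{"linear":[-0.028,0.04,-0.177],"dr":[0,0,0],"hand":-0.6},{"linear":[-0.028,0.04,-0.177],"dr":[0,0,0],"hand":-0.6}]'
python3 -m crank '[{"linear":[0,0,0],"dr":[0,0,0],"hand":-0.6},{"linear":[0,0,0],"dr":[0,0,0],"hand":-0.6}]';python3 look.py w13 glass_mid=0.032 glass_slim=0.1135
```

```text
t: 23.38
eef_pos: [0.6032, -0.0969, 0.208]
tool_rot: [0.707, -0.707, 0.001, 0.001]
contact_force: [0.5, 1.0, -0.7]
gripper_width: 0.409
t: 24.22
eef_pos: [0.5765, -0.2719, 0.1695]
tool_rot: [0.707, -0.707, 0.0, 0.0]
contact_force: [0.9, 0.5, -0.8]
gripper_width: 0.409
t: 24.38
eef_pos: [0.577, -0.2721, 0.1705]
tool_rot: [-0.707, 0.707, 0.001, 0.0]
contact_force: [-0.1, -0.6, -1.0]
gripper_width: 0.413
24.3833 [ 0.577  -0.2721  0.1705]
glass_mid origin 0.94 [280.6, 196.1] [ 0.5759 -0.2727]
glass_mid fit 0.71 [ 0.5755 -0.2717] mismatch 0.22376370552696354
glass_slim origin 0.77 [282.3, 231.0] [ 0.5774 -0.2713]
glass_slim fit 0.84 [ 0.5785 -0.2719] mismatch 0.03232844109480365
```

View pics/w13.png

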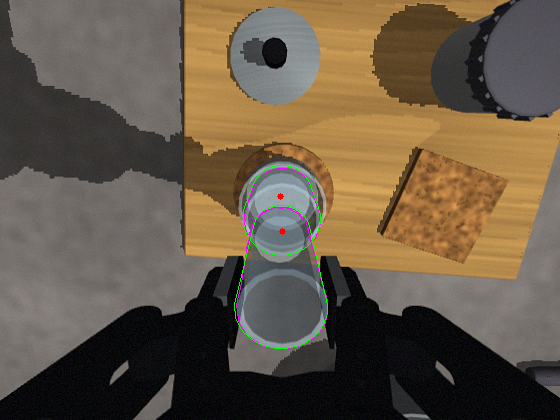

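Slim glass is lined up over the nest (columns 281–282); nudge −1 mm in x and lower.

```bash
python3 -m crank '[{"linear":[-0.001,0.005,0],"dr":[0,0,0],"hand":-0.6},{"linear":[-0.001,0.013,0],"dr":[0,0,0],"hand":-0.6},{"linear":[-0.001,0.023,0],"dr":[0,0,0],"hand":-0.6},{"linear":[-0.001,0.033,0],"dr":[0,0,0],"hand":-0.6},{"linear":[-0.001,0.043,0],"dr":[0,0,0],"hand":-0.6},{"linear":[-0.001,0.052,0],"dr":[0,0,0],"hand":-0.6},{"linear":[-0.001,0.059,0],"dr":[0,0,0],"hand":-0.6},{"linear":[-0.001,0.064,0],"dr":[0,0,0],"hand":-0.6},{"linear":[-0.001,0.066,0],"dr":[0,0,0],"hand":-0.6},{"linear":[-0.001,0.067,0],"dr":[0,0,0],"hand":-0.6}]'
python3 -m crank '[{"linear":[0,0.001,0],"dr":[0,0,0],"hand":-0.6},{"linear":[0,0.002,0],"dr":[0,0,0],"hand":-0.6},{"linear":[0,0.003,0],"dr":[0,0,0],"hand":-0.6},{"linear":[0,0.003,0],"dr":[0,0,0],"hand":-0.6}]'
python3 -m crank '[{"linear":[0,0.0005,0],"dr":[0,0,0],"hand":-0.6},{"linear":[0,0.001,0],"dr":[0,0,0],"hand":-0.6},{"linear":[0,0.001,0],"dr":[0,0,0],"hand":-0.6}]'
```

```text
t: 25.47
eef_pos: [0.5752, -0.2721, 0.102]
tool_rot: [0.707, -0.707, 0.0, 0.0]
contact_force: [-0.1, -0.0, -1.2]
gripper_width: 0.408
t: 25.8
eef_pos: [0.5755, -0.2722, 0.0996]
tool_rot: [-0.707, 0.707, 0.0, 0.0]
contact_force: [0.7, -0.3, -0.8]
gripper_width: 0.405
t: 26.05
eef_pos: [0.5758, -0.2723, 0.0995]
tool_rot: [-0.707, 0.707, 0.0, 0.0]
contact_force: [-1.4, 0.3, 5.1]
gripper_width: 0.413
```

Contact at the expected height 0.0995. Press 0.5 mm more, release and rise.

```bash
python3 -m crank '[{"linear":[0,0.0005,0],"dr":[0,0,0],"hand":-0.6},{"linear":[0,0,0],"dr":[0,0,0],"hand":-0.15},{"linear":[0,0,0],"dr":[0,0,0],"hand":0},{"linear":[0,0,0],"dr":[0,0,0],"hand":0.4},{"linear":[0,0,0],"dr":[0,0,0],"hand":0.8},{"linear":[0,-0.005,0],"dr":[0,0,0],"hand":1},{"linear":[0,-0.02,0],"dr":[0,0,0],"hand":1},{"linear":[0,-0.05,0],"dr":[0,0,0],"hand":1},{"linear":[0,-0.08,0],"dr":[0,0,0],"hand":1},{"linear":[0,-0.11,0],"dr":[0,0,0],"hand":1}]'
python3 -m crank '[{"linear":[-0.04,0,0],"dr":[0,0,0],"hand":1},{"linear":[-0.08,0,-0.003],"dr":[0,0,0],"hand":1},{"linear":[-0.11,0,-0.005],"dr":[0,0,0],"hand":1},{"linear":[-0.11,0.02,-0.005],"dr":[0,0,0],"hand":1},{"linear":[-0.11,0.04,-0.005],"dr":[0,0,0],"hand":1},{"linear":[-0.11,0.05,-0.005],"dr":[0,0,0],"hand":1},{"linear":[-0.11,0.05,-0.005],"dr":[0,0,0],"hand":1},{"linear":[-0.11,0.05,-0.005],"dr":[0,0,0],"hand":1},{"linear":[-0.11,0.05,-0.005],"dr":[0,0,0],"hand":1},{"linear":[-0.11,0.05,-0.005],"dr":[0,0,0],"hand":1}]'
python3 look.py w14 glass_wide=0.020 glass_mid=0.032 glass_slim=0.044 lid=0.012; python3 - <<'E'
from h import *
c=cam("wrist"); print(bot.place_of("wrist","lid")[0])
E
```

```text
t: 26.88
eef_pos: [0.5749, -0.2721, 0.2096]
tool_rot: [0.707, -0.707, 0.0, 0.0]
contact_force: [0.4, 0.3, -0.2]
gripper_width: 0.997
t: 27.72
eef_pos: [0.4662, -0.2774, 0.1592]
tool_rot: [-0.707, 0.707, 0.001, 0.0]
contact_force: [-0.6, 0.0, -0.3]
gripper_width: 1.002
27.7167 [ 0.4662 -0.2774  0.1592]
glass_wide origin 0.56 [287.8, 312.0] [ 0.5797 -0.2712]
glass_wide fit 0.9 [ 0.5768 -0.2714] mismatch 0.25033725187897476
glass_mid origin 0.92 [289.8, 316.0] [ 0.5759 -0.2696]
glass_mid fit 0.6 [ 0.5738 -0.2718] mismatch 0.5674013326499231
glass_slim fit 0.68 [ 0.6123 -0.2723] mismatch 1.6570397111913358
lid origin 0.7 [281.8, 192.9] [ 0.4643 -0.277 ]
lid fit 0.94 [ 0.4651 -0.2773] mismatch 0.04541258999446188
{'xy': [281.8, 192.9], 'score': 0.7}
```

View pics/w14.png

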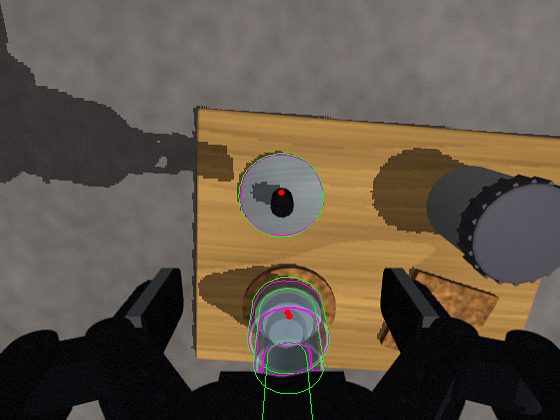

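The nest looks upright at (288,320); lid knob at (282,200) lies between the fingers. Descend on the knob.

```bash
python3 -m crank '[{"linear":[-0.001,0.03,0],"dr":[0,0,0],"hand":0.6},{"linear":[-0.001,0.06,0],"dr":[0,0,0],"hand":0.2},{"linear":[-0.001,0.09,0],"dr":[0,0,0],"hand":0},{"linear":[-0.001,0.11,0],"dr":[0,0,0],"hand":0},{"linear":[-0.001,0.123,0],"dr":[0,0,0],"hand":0},{"linear":[-0.001,0.131,0],"dr":[0,0,0],"hand":0},{"linear":[-0.001,0.131,0],"dr":[0,0,0],"hand":-0.3},{"linear":[-0.001,0.131,0],"dr":[0,0,0],"hand":-0.6},{"linear":[-0.001,0.131,0],"dr":[0,0,0],"hand":-1},{"linear":[-0.001,0.131,0],"dr":[0,0,0],"hand":-1}]' 40
python3 -m crank '[{"linear":[0,0,0],"dr":[0,0,0],"hand":-1},{"linear":[0,0,0],"dr":[0,0,0],"hand":-1},{"linear":[0,0,0],"dr":[0,0,0],"hand":-1}]' 40
```

```text
t: 29.05
eef_pos: [0.465, -0.2775, 0.0284]
tool_rot: [-0.707, 0.707, 0.001, 0.001]
contact_force: [0.6, 0.2, -0.6]
gripper_width: 0.19
t: 29.3
eef_pos: [0.4646, -0.2772, 0.0278]
tool_rot: [-0.707, 0.707, 0.0, 0.0]
contact_force: [-0.2, 0.4, 1.7]
gripper_width: 0.196
```

```bash
python3 -m crank '[{"linear":[0,-0.01,0],"dr":[0,0,0],"hand":-1},{"linear":[0,-0.03,0],"dr":[0,0,0],"hand":-1},{"linear":[0,-0.06,0],"dr":[0,0,0],"hand":-1},{"linear":[0,-0.1,0],"dr":[0,0,0],"hand":-1},{"linear":[0,-0.14,0],"dr":[0,0,0],"hand":-1},{"linear":[0.01,-0.18,0.02],"dr":[0,0,0],"hand":-1},{"linear":[0.025,-0.192,0.06],"dr":[0,0,0],"hand":-1},{"linear":[0.025,-0.192,0.1],"dr":[0,0,0],"hand":-1},{"linear":[0.025,-0.192,0.1],"dr":[0,0,0],"hand":-1},{"linear":[0.025,-0.192,0.1],"dr":[0,0,0],"hand":-1}]' 40
python3 -m crank '[{"linear":[0,0,0],"dr":[0,0,0],"hand":-1},{"linear":[0,0,0],"dr":[0,0,0],"hand":-1},{"linear":[0,0,0],"dr":[0,0,0],"hand":-1}]' 40
python3 look.py w15 glass_mid=0.032 glass_slim=0.044 lid=0.204
```

```text
t: 30.13
eef_pos: [0.4898, -0.1737, 0.2202]
tool_rot: [0.708, -0.707, -0.002, 0.002]
contact_force: [0.7, -0.3, -0.3]
gripper_width: 0.196
t: 30.38
eef_pos: [0.4886, -0.1787, 0.2192]
tool_rot: [-0.707, 0.707, -0.001, 0.001]
contact_force: [-0.7, -0.2, -1.5]
gripper_width: 0.197
30.3833 [ 0.4886 -0.1787  0.2192]
glass_mid origin 0.95 [194.1, 264.3] [ 0.5747 -0.2723]
glass_mid fit 0.59 [ 0.5761 -0.2713] mismatch 0.4580690627202255
glass_slim origin 0.57 [195.4, 270.0] [ 0.5754 -0.268 ]
glass_slim fit 0.77 [ 0.5735 -0.2719] mismatch 1.2031847133757962
lid origin 0.88 [279.6, 255.4] [ 0.4867 -0.1794]
lid fit 0.56 [ 0.4893 -0.1784] mismatch 0.10575916230366492
```

View pics/w15.png

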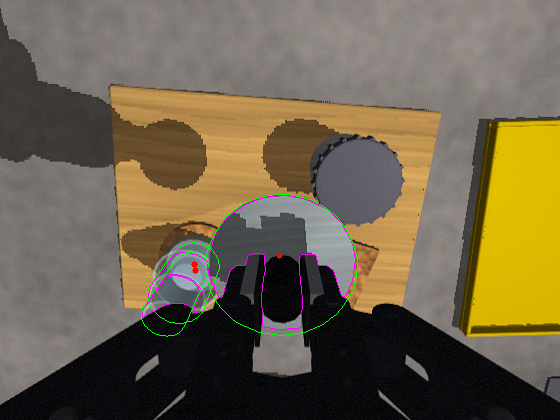

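Lid hangs level (disc centre ~(282,265)); nest at (190,280). Move over the nest and stop ~6 mm above.

```bash
python3 -m crank '[{"linear":[0.025,0,-0.025],"dr":[0,0,0],"hand":-1},{"linear":[0.05,0,-0.05],"dr":[0,0,0],"hand":-1},{"linear":[0.075,0,-0.08],"dr":[0,0,0],"hand":-1},{"linear":[0.0875,0,-0.0935],"dr":[0,0,0],"hand":-1},{"linear":[0.0875,0.02,-0.0935],"dr":[0,0,0],"hand":-1},{"linear":[0.0875,0.04,-0.0935],"dr":[0,0,0],"hand":-1},{"linear":[0.0875,0.055,-0.0935],"dr":[0,0,0],"hand":-1},{"linear":[0.0875,0.065,-0.0935],"dr":[0,0,0],"hand":-1},{"linear":[0.0875,0.065,-0.0935],"dr":[0,0,0],"hand":-1},{"linear":[0.0875,0.065,-0.0935],"dr":[0,0,0],"hand":-1}]'
python3 -m crank '[{"linear":[0,0,0],"dr":[0,0,0],"hand":-1},{"linear":[0,0,0],"dr":[0,0,0],"hand":-1},{"linear":[0,0,0],"dr":[0,0,0],"hand":-1},{"linear":[0,0,0],"dr":[0,0,0],"hand":-1}]'
python3 - <<'E'
from h import *
a=bot.read_camera("scene"); 
c=cam("scene"); u,v=proj(c,[.576,-.272,.1]).astype(int); print(u,v)
x0=max(u-60,0);y0=max(v-70,0); cv2.imwrite("pics/s15.png",cv2.resize(a[y0:y0+130,x0:x0+140],None,fx=4.5,fy=4.5,interpolation=2))
b=bot.read_camera("top")
o=[proj(c,[.576,-.272,z]).round(1) for z in (.129,.134)];print(o)
E
```

```text
t: 31.57
eef_pos: [0.5767, -0.2706, 0.1543]
tool_rot: [0.707, -0.707, 0.0, 0.0]
contact_force: [-0.8, 0.2, 0.0]
gripper_width: 0.198
t: 31.9
eef_pos: [0.5772, -0.2707, 0.1552]
tool_rot: [-0.707, 0.707, 0.001, 0.0]
contact_force: [-0.7, -0.3, -0.6]
gripper_width: 0.194
192 264
[array([190.2, 253.7]), array([189.8, 251.8])]
```

View pics/s15.png

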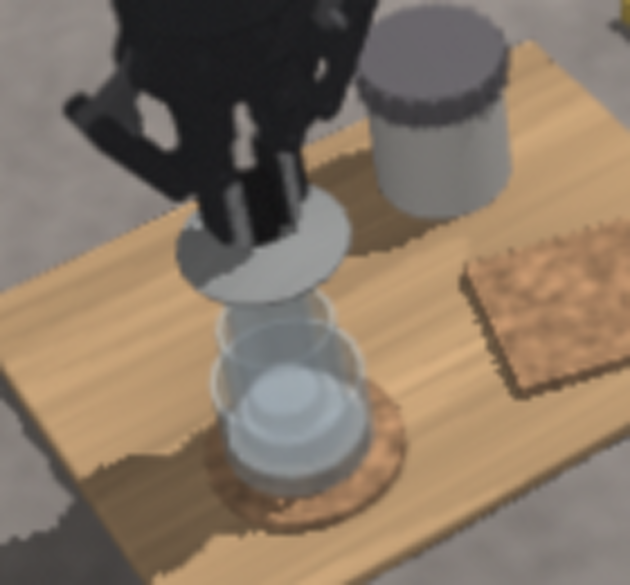

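```bash
python3 - <<'E'
from h import *
c=cam("scene"); a=bot.read_camera("scene")
t=np.linspace(0,6.283,90)
def bb(x,y,r,z):
    P=np.array([proj(c,[x+r*np.cos(k),y+r*np.sin(k),z]) for k in t]); return np.r_[P.min(0),P.max(0)]
x0,y0=192-60,264-70
f=lambda b:(((b-np.array([x0,y0,x0,y0]))*4.5).round(0))
print("lid",f(bb(.577,-.271,.036,.151)));print("slim",f(bb(.576,-.272,.018,.129)));print("mid",f(bb(.576,-.272,.026,.097)));print("wide",f(bb(.576,-.272,.034,.065)));print("triv",f(bb(.577,-.271,.045,.020)))
for n in("lid","trivet","glass_wide","glass_mid","glass_slim"):
    for q in bot.search_frame("scene",n)[:1]: print(n,round(q["score"],2),f(np.array(q["extent"])))
E
```

```text
lid [169. 170. 345. 295.]
slim [218. 238. 305. 300.]
mid [212. 277. 334. 367.]
wide [205. 314. 362. 432.]
triv [200. 364. 401. 519.]
lid 0.94 [167. 158. 354. 310.]
trivet 0.85 [209. 377. 410. 527.]
glass_wide 0.69 [219. 332. 380. 507.]
glass_mid 0.81 [225. 293. 333. 429.]
glass_slim 0.54 [228. 301. 308. 354.]
```

In this view lid, mid rim, wide rim and coaster all show the same ~6 px offset from prediction, so the lid is aligned to about 1 mm. Lower it.

```bash
python3 -m crank '[{"linear":[-0.001,0.002,-0.001],"dr":[0,0,0],"hand":-1},{"linear":[-0.001,0.004,-0.001],"dr":[0,0,0],"hand":-1},{"linear":[-0.001,0.006,-0.001],"dr":[0,0,0],"hand":-1},{"linear":[-0.001,0.008,-0.001],"dr":[0,0,0],"hand":-1},{"linear":[-0.001,0.01,-0.001],"dr":[0,0,0],"hand":-1},{"linear":[-0.001,0.012,-0.001],"dr":[0,0,0],"hand":-1},{"linear":[-0.001,0.013,-0.001],"dr":[0,0,0],"hand":-1},{"linear":[-0.001,0.013,-0.001],"dr":[0,0,0],"hand":-1}]'
python3 -m crank '[{"linear":[0,0.001,0],"dr":[0,0,0],"hand":-1},{"linear":[0,0.002,0],"dr":[0,0,0],"hand":-1},{"linear":[0,0.002,0],"dr":[0,0,0],"hand":-1},{"linear":[0,0.002,0],"dr":[0,0,0],"hand":-1}]'
```

```text
t: 32.97
eef_pos: [0.5756, -0.2715, 0.141]
tool_rot: [0.707, -0.707, 0.0, 0.0]
contact_force: [0.2, -1.1, -0.6]
gripper_width: 0.198
t: 33.3
eef_pos: [0.5758, -0.2716, 0.1393]
tool_rot: [0.707, -0.707, -0.0, 0.0]
contact_force: [0.5, -0.0, -1.6]
gripper_width: 0.198
```

```bash
python3 -m crank '[{"linear":[0,0.0005,0],"dr":[0,0,0],"hand":-1},{"linear":[0,0.001,0],"dr":[0,0,0],"hand":-1},{"linear":[0,0.001,0],"dr":[0,0,0],"hand":-1}]'
python3 -m crank '[{"linear":[0,0.0005,0],"dr":[0,0,0],"hand":-1},{"linear":[0,0.0005,0],"dr":[0,0,0],"hand":-1}]'
```

```text
t: 33.55
eef_pos: [0.5761, -0.2717, 0.1389]
tool_rot: [-0.707, 0.707, 0.0, 0.0]
contact_force: [-1.9, 1.1, 3.4]
gripper_width: 0.195
t: 33.72
eef_pos: [0.5763, -0.2718, 0.1388]
tool_rot: [-0.707, 0.707, 0.0, 0.0]
contact_force: [-1.6, 1.9, 6.2]
gripper_width: 0.199
```

Seated at the expected height. Release and retreat.

```bash
python3 -m crank '[{"linear":[0,0,0],"dr":[0,0,0],"hand":-0.6},{"linear":[0,0,0],"dr":[0,0,0],"hand":-0.4},{"linear":[0,0,0],"dr":[0,0,0],"hand":-0.1},{"linear":[0,0,0],"dr":[0,0,0],"hand":0.2},{"linear":[0,-0.005,0],"dr":[0,0,0],"hand":0.4},{"linear":[0,-0.02,0],"dr":[0,0,0],"hand":0.4},{"linear":[0,-0.05,0],"dr":[0,0,0],"hand":0.4},{"linear":[0,-0.09,0],"dr":[0,0,0],"hand":0.4},{"linear":[0,-0.11,0.03],"dr":[0,0,0],"hand":0.4},{"linear":[0,-0.11,0.07],"dr":[0,0,0],"hand":0.4}]'
python3 -m crank '[{"linear":[-0.02,0,0.04],"dr":[0,0,0],"hand":0.4},{"linear":[-0.02,0,0.08],"dr":[0,0,0],"hand":0.4},{"linear":[-0.02,0,0.12],"dr":[0,0,0],"hand":0.4},{"linear":[-0.02,0,0.16],"dr":[0,0,0],"hand":0.4},{"linear":[-0.02,0,0.16],"dr":[0,0,0],"hand":0.4},{"linear":[-0.02,0,0.16],"dr":[0,0,0],"hand":0.4}]'
python3 - <<'E'
from h import *
a=bot.read_camera("scene"); b=bot.read_camera("top")
A=cv2.resize(a[184:334,122:272],(400,400),interpolation=2); B=cv2.resize(b[150:300,340:490],(400,400),interpolation=2)
cv2.imwrite("pics/fin.png",np.hstack([A,B]))
E
```

```text
t: 34.55
eef_pos: [0.5775, -0.2069, 0.2539]
tool_rot: [-0.705, 0.709, 0.0, 0.006]
contact_force: [1.2, 0.1, 0.2]
gripper_width: 0.703
t: 35.05
eef_pos: [0.5559, -0.0385, 0.2481]
tool_rot: [0.707, -0.707, -0.002, 0.002]
contact_force: [-0.6, -0.9, 0.7]
gripper_width: 0.698
```

The viewer limit is reached, so I'll check numerically.

```bash
python3 - <<'E'
from h import *
np.set_printoptions(precision=4,suppress=True)
t=np.linspace(0,6.283,90)
H=dict(lid=([.036,.129,.141],),)
for n in("scene","top"):
    c=cam(n); bot.read_camera(n)
    def bb(S):
        P=np.array([proj(c,[.576+r*np.cos(k),-.272+r*np.sin(k),z]) for k in t for r,z in S]); return np.r_[P.min(0),P.max(0)]
    print(n,"pred lid",bb([(.036,.129),(.036,.135),(.009,.165)]),"triv",bb([(.045,.02)]))
    for th,z in dict(lid=.123,trivet=.012,glass_wide=.02,glass_mid=.032,glass_slim=.044,canister=.012,sugar_bowl=.005).items():
        q=bot.search_frame(n,th)[:1]; p=bot.place_of(n,th)[:1]
        print(th,[(round(k["score"],2),np.array(k["extent"])) for k in q],[(round(k["score"],2),onz(c,k["xy"],z)[:2]) for k in p])
print(bot.get_obs()["contact_force"])
E
```

```text
scene pred lid [170.3776 236.39   209.4268 267.9701] triv [175.7655 274.7591 220.4865 309.336 ]
lid [(0.81, array([170.4, 234.9, 212.1, 269.3]))] [(0.77, array([ 0.5762, -0.274 ]))]
trivet [(0.88, array([178.8, 280.4, 222.2, 310.7]))] [(0.58, array([ 0.5757, -0.2656]))]
glass_wide [(0.94, array([180.1, 266.6, 214. , 303.9]))] [(0.75, array([ 0.5742, -0.2708]))]
glass_mid [(0.75, array([187.1, 265.8, 201.4, 273.2]))] [(0.74, array([ 0.5819, -0.2757]))]
glass_slim [] []
canister [(0.81, array([205.5, 196.3, 245.1, 242.7]))] [(0.82, array([ 0.4735, -0.1205]))]
sugar_bowl [(0.57, array([350.7, 142.8, 375.1, 172.1]))] [(0.86, array([0.4983, 0.2819]))]
top pred lid [413.1249 166.9036 459.0396 210.7682] triv [393.2654 179.014  442.6823 226.8083]
lid [(0.86, array([413.3, 171.5, 456.2, 209.9]))] [(0.92, array([ 0.5738, -0.2706]))]
trivet [(0.72, array([394.6, 177.3, 438.8, 227. ]))] [(0.82, array([ 0.5792, -0.2705]))]
glass_wide [(0.86, array([401.2, 187.7, 438.7, 220.9]))] [(0.88, array([ 0.5746, -0.267 ]))]
glass_mid [(0.52, array([406.1, 189. , 430.4, 217.8]))] [(0.78, array([ 0.5772, -0.2698]))]
glass_slim [] []
canister [] []
sugar_bowl [(0.61, array([ 89. , 220.5, 131.4, 262.4]))] [(0.78, array([0.4904, 0.2919]))]
[ 0.3383  0.1772 -0.4049]
```

Lid extents match the predicted seated, level pose in both cameras. Handing in.

```bash
python3 -c "
from station import bot
print(bot.hand_in())"
```

```text
the job is handed in; nothing more can be done
None
```

I nested the wide, middle and slim glasses on the round cork coaster, set the lid on top, and handed the job in after about 36 s of robot time.

**Placing:** Each piece was lowered in rows of 0.5–1 mm at the end. The middle glass, slim glass and lid touched down within 1 mm of the height I expected. The wide glass was just resting on the coaster, about 1 mm below the height I had estimated. The force reading stayed below 15 N, and I let go only once each piece was resting.

**Last checks:** Both fixed cameras put the lid within 1–5 pixels of where a level, seated lid at the nest centre should appear. My estimate is that the nest is within about 2 mm of the coaster's middle. The hand was well clear and the force reading was near zero.

**What I could not confirm:**
- **No final picture:** the viewer's limit of 16 was used up, one earlier than I had counted. The finished stack was checked only by numbers.
- **Slim glass:** the networks did not find it under the lid in either camera. Its seating rests on the contact height and on the picture taken after I released it.
- **Scatter:** the networks' positions for the coaster, glasses and lid differed by up to about 6–8 mm, which is their usual noise.
- **Bystanders:** the top camera missed the canister in the last check, while the scene camera put it within 11 mm of its starting estimate. The sugar bowl came out about 6 mm from its starting estimate in the top camera. The scene camera had no starting reading for it. The arm did not come near either of them.

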